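Grease the roller bearing with the push-type grease gun

TASK

Take the push-type grease gun out of the tool rack and press its open nose squarely, along the tilted axis, onto the grease nipple of the bearing until the two spring catches snap in behind its collar; then keep pushing so that the nipple is driven most of the way down against its spring. The program finishes while still holding the gun gripped and pushed down like that; leave the other tubes standing in the rack and do not shove the tack tin, the shoe last or the glue can.

Things in the scene. Friction and masses are not known exactly. Their poses are not given: they have to be found in the camera images.
- grease_gun: push-type grease gun: loose round stepped rod, 130 mm, about 0.2 kg, nose down in a rack hole. Origin: centre of the nose's open mouth (lowest point); z: up to the cap. From the mouth up: steel nose tube, diameter 20, blind bore 12 wide, 24 deep; collar, 24 to 36 mm, diameter 30 (widest at 30 to 32); neck to 56 mm, diameter 22; barrel 59 to 120 mm; dark cap button, diameter 24, on a thinner stalk.
- gun_grip (a point): point on the gun's axis 100 mm above its mouth, on the smooth aluminium barrel (diameter 30 mm, from 59 to 120 mm above the mouth): the place to grip. In the rack, the barrel from about 70 mm up shows above the rack's top board; the cap button on a stalk at the top end tells the gun from the other tubes
- rack: fixed plywood rack, 80 x 256 mm, 78 mm high: base board (its top 10 mm above the bench; the tubes stand on it) and top board (70 to 78 mm high) with four 33 mm holes in a row along the rack's y axis at y = -82.5, -27.5, 27.5, 82.5 mm. Origin: centre of the underside, at bench height. One hole is empty; a tube has 1.5 mm play in its hole.
- cartridge: bystander in the rack: plain plastic tube, diameter 30, 125 mm long, flat ends. Origin: centre of the lower end
- oiler: bystander in the rack: aluminium oil dropper, diameter 30, with a pointed spout, 130 mm high. Origin: centre of the lower end
- fitting: tilted grease fitting, fixed on a blue bearing pedestal (foot 110 x 100 mm; 92 mm pulley and 200 mm shaft along the fitting's y). Origin: on the nipple's axis, 1 mm under the face of the steel plate it rises from, 81 mm above the bench; z: along the nipple, outward, 30 degrees off vertical, leaning to the robot's side; y: level, through the two catches. The gun is pushed on along -z.
- nipple_tip (a point): tip of the brass nipple (diameter 8, tapered), as it is now; on the fitting's z axis, 36 mm from its origin while the nipple is out. The bottom of the gun's bore meets it when the gun's mouth is at z = 12 mm of the fitting; from there the nipple goes down with the gun against its spring, to the stop at z = 4 mm
- catches (a point): point on the nipple's axis midway between the catches, z = 51 mm of the fitting. Two posts, 60 mm high along z, at y = +-22 to +-31 mm, 14 mm wide, each with a sprung steel ball of 8 mm, inner face 12 mm from the axis. The gun's collar spreads the balls (about 10 N along the axis); they snap in behind it when the gun's mouth comes to z = 14 mm of the fitting
- nipple (a joint): how far the nipple is pushed down into its block, m: 0 is fully out, 0.008 is the stop. Its spring gives 5 N at 0 and 1 N more for each mm (13 N at the stop)
- catch_left (a joint): outward travel of the catch ball on the fitting's +y side, m: 0 is sprung fully in, 0.006 the most; about 3 mm while the collar passes
- catch_right (a joint): the same for the ball on the fitting's -y side
- tack_tin: bystander: small dark steel tin, diameter 64, height 35, on the bench between rack and bearing, nearer the robot. Origin: centre of its underside
- shoe_last: bystander: wooden shoe last about 200 mm long and 95 mm high, on the bench beyond. Origin: centre of its underside
- glue_can: bystander: steel glue can, diameter 84, height 110, on the bench beyond, to the left. Origin: centre of its underside
Things that resemble listed ones, but are neither listed nor needed, are in the scene too. What is shaped like the part that bears fitting but pink or red is not meant.

How it is judged:
On the way, in this order (a step that is already met when the one before it is completed fails the run):
1. the grease gun is lifted clear out of the rack (z of grease_gun in the frame of rack above 0.08 m), for 0.1 s.
2. the gun's nose is on the nipple, in line with it, and both catches have snapped in behind the collar (z of grease_gun in the frame of fitting between 0 and 0.0145 m and distance between grease_gun and fitting below 0.0155 m and angle between the z axis of grease_gun and the z axis of fitting, either way round below 0.14 rad and value of joint each of catch_left, catch_right below 0.0015 m), for 0.1 s.
At the end, for the whole second after the job is handed in: The gripper still holds the gun, which sits on the nipple in line with it (within 8 degrees), both catches closed behind its collar (balls within 1.5 mm of rest), and pushes the nipple down at least 4.5 of its 8 mm with more than 4 N, at rest; the other tubes stand in the rack (value of joint nipple above 0.0045 m and contact force between grease_gun and nipple above 4 N and contact force between the fingers and grease_gun above 2 N and z of grease_gun in the frame of fitting below 0.0095 m and distance between grease_gun and fitting below 0.0105 m and angle between the z axis of grease_gun and the z axis of fitting, either way round below 0.14 rad and value of joint each of catch_left, catch_right below 0.0015 m and linear speed of grease_gun below 0.03 m/s and angle between each of cartridge, oiler's own z axis and vertical below 0.15 rad); the arm keeps its last pose, push and grip.
It fails at once if another tube in the rack was pulled up or knocked out of place (distance of any of cartridge, oiler from where it was at the start of the episode above 0.025 m).
It fails at once if the tin, the last or the glue can was shoved or tipped (distance of any of tack_tin, shoe_last, glue_can from where it was at the start of the episode above 0.03 m).
It also fails if it takes over 42 s, if anything falls off the work surface, if the arm or the gripper's body presses on something with over 40 N, if the wrist force passes 120 N, or if a joint passes its speed limit or range.

ROBOT

A 6-joint arm with a two-finger parallel gripper is mounted at the origin on the work surface. World frame = base frame: x ahead of the robot, y to its left, z up, the work surface at z = 0. Lengths are in m, angles in rad, forces in N, time in s.
With the tool pointing down it reaches from about 0.3 to 0.775 m from the base axis. Payload 14.6 kg.
Tool frame: the origin (TCP) lies at the very end of the fingers, on their centre line; the grasp point (between the pads) lies 19 mm behind it; z points along the fingers, y is the line along which they close (so a half turn about z gives the same grasp; the last joint's range is limited). The gripper opens to 94 mm and grips with 3 to 60 N. Pads are 16 mm wide; open, the fingers measure 119 mm over their backs; the gripper's body (75 mm by 177 mm) begins 78 mm behind the grasp point.
Start: joints at [1.107, 0.3, 1.521, -0, 1.321, -0.067], TCP at [0.213, 0.507, 0.205] pointing down, gripper open.
Joint ranges: [-3.03, 3.03], [-0.79, 2.21], [0.23, 2.52], [-1.04, 4.18], [0, 3.07], [-2.55, 2.55]. Speed limits (rad/s): [2.22, 2.22, 2.57, 3.14, 3.14, 3.14].

INTERFACE

Orientations are given as [roll, pitch, yaw] about the fixed x, y, z axes, in that order (R = Rz(yaw) Ry(pitch) Rx(roll)).
In Python, from station import ctrl, cams gives the robot as it stands. The module is installed in compiled form; this text tells all that it offers.
- The arm moves only by the tool arm_command, never from a script. Its argument "plan" is a list that holds one entry, the list of rows, each a list of 7 numbers: the shift along the tool's x, y, z in a scale on which 1.0 is 800 mm, then the turn, a rotation vector about the tool's x, y, z in shares of pi rad (1.0 is pi rad), then the closure, from -1 (fully open) to 1 (shut). A call has 1 to 12 rows; each row is the pose to reach, as a shift and turn from the pose commanded when the call began, along the tool's axes at that moment; what a row does not reach only later rows make up. A row lasts 1/10 s, in which the tool goes at most 50 mm and 8.59 degrees, less where a joint would pass 70% of its speed; a pose out of reach is approached as far as the arm can. No shift or turn number may pass 1 either way. A call with a gripper value outside its range is refused whole. The fingers move at their own pace and stop on an object; "squeeze" is the grip in N (left out, the last holds). Time passes only in rows, so rows that repeat a pose let the fingers close. It gives the time, the measured TCP pose, the force, the opening and the grip force at its end, in the units of the state.
- ctrl.get_obs(): the state, without advancing time (a new reading comes with each control period).
- cams.camera(name): name is "side" or "top"; returns (picture, depth): 480x640x3 uint8, blue, green, red; 480x640 float32, m along the optical axis (not along the pixel's ray), 0 where there is no reading.
- cams.camera_info(name): a dict with "fx", "fy", "cx", "cy" (pixels), "world_to_cam" (4x4, takes a point from world to camera coordinates). Camera axes: x right, y down, z forward; pixel columns grow to the right and rows downward; lengths in m; the calibration is good to about 2 mm. A picture is of the moment at which its call begins. camera_info takes no time and is no camera call.
- ctrl.hand_in(): hands the job in; it is judged then, once.
The state is a dict: "time_s": time; "qpos": joint angles; "joint_vel": joint speeds; "tau": joint torques, N m; "ee_pos": TCP position; "eef_rot": TCP orientation; "force": force on the tool from outside, world axes, zero at the start; "moment": the same for the moment, N m; "grip_width": finger opening in m; "grip_force": force on a finger pad.
Only numpy, scipy, OpenCV 4.12 (cv2) and the standard library are available. Lean on these libraries where they do the work, as an engineer would, in place of code of your own. Each camera call takes 0.05 s, during which the arm holds its last target. There are 200 camera calls.

## Working session

There is one attempt and no reset: what is moved stays moved. The work goes in short steps, Python scripts to look and compute and a tool call to move; the robot and the scene stay as the last step left them, time stands still between calls to the robot, and variables do not carry over. Pictures are saved under pics/ and viewed, at most 10 in all, crops included, and the job is handed in when it is done.

Besides the shell and the picture viewer there is one more tool, called after ">>>" by a JSON object that holds its "fn" and its "kwargs", one argument or row to a line. arm_command: Moves the arm, as the interface text tells. Its arguments: {"type":"object","properties":{"plan":{"type":"array"},"squeeze":{"type":"number"}},"required":["plan"]}

```bash
mkdir -p pics
cat > h.py <<'E'
import numpy as np, cv2
from station import ctrl, cams
def pts(name):
    im,d=cams.camera(name); i=cams.camera_info(name)
    v,u=np.mgrid[0:480,0:640]
    P=np.stack([(u-i['cx'])/i['fx']*d,(v-i['cy'])/i['fy']*d,d,np.ones_like(d)],-1)
    W=P@np.linalg.inv(np.array(i['world_to_cam'])).T
    W=W[...,:3]; W[d<=0]=np.nan
    return im,W
E
python3 - <<'E'
from h import *
for n in('side','top'):
    im,W=pts(n); cv2.imwrite(f'pics/{n}0.png',im); np.savez(f'{n}0.npz',im=im,W=W)
print(ctrl.get_obs())
E
```

```text
{'time_s': 0.1, 'qpos': array([ 1.10739806e+00,  3.00401737e-01,  1.52149788e+00,  2.86170274e-05,
        1.32073316e+00, -6.66196657e-02]), 'joint_vel': array([ 0.00023228, -0.00126887, -0.00212415, -0.00028156, -0.00169124,
       -0.00010385]), 'tau': array([ 2.09300859e-03, -5.32649732e+01, -3.53280544e+01,  7.09508755e-02,
        2.36222288e-02, -6.82614609e-05]), 'ee_pos': array([0.21244731, 0.50705733, 0.20495958]), 'eef_rot': array([-3.14055668e+00, -9.68995895e-05,  2.74480691e+00]), 'force': array([ 0.2099987 , -0.15171238,  0.79558546]), 'moment': array([0.0319075 , 0.0100606 , 0.06303757]), 'grip_force': 0.0, 'grip_width': 0.09414946385747505}
```

View pics/side0.png

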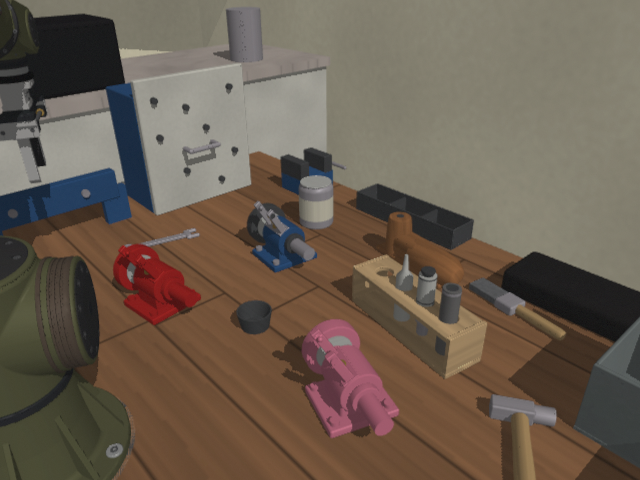

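View pics/top0.png

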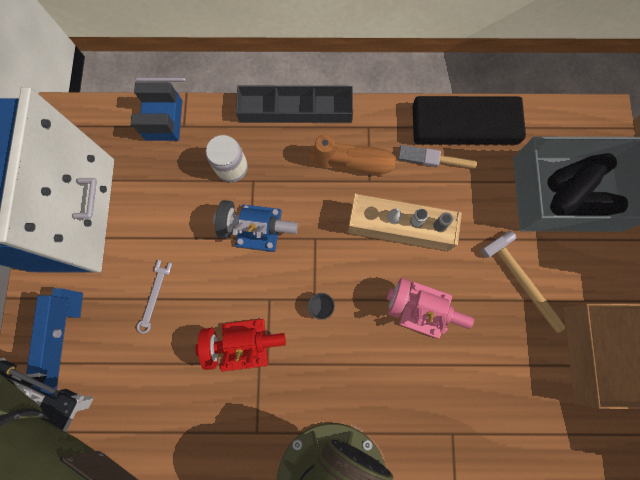

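The rack is at top-view (405,222). The gun, with its cap button, is the middle tube at (420,218). The blue bearing is at (257,228). Next I'll measure both and zoom in.

Run:
```python
from h import *
t=np.load('top0.npz');s=np.load('side0.npz')
a=cv2.resize(t['im'][190:265,205:305],(800,600),interpolation=cv2.INTER_CUBIC)
b=cv2.resize(s['im'][185:275,240:360],(800,600),interpolation=cv2.INTER_CUBIC)
cv2.imwrite('pics/zt.png',cv2.resize(np.hstack([a,b]),(800,300)))
c=cv2.resize(t['im'][190:250,345:465],(800,400),interpolation=cv2.INTER_CUBIC);cv2.imwrite('pics/zr.png',c)
W=t['W']
for n,(u,v) in dict(gun=(420,217),oil=(394,216),cart=(443,222),tin=(320,306),can=(226,150),bench=(330,260)).items(): print(n,W[v,u].round(4))
# rack board top
m=(W[...,2]>.070)&(W[...,2]<.085);m[:190]=0;m[252:]=0;m[:,:340]=0;m[:,470:]=0
r=cv2.minAreaRect(W[m][:,:2].astype(np.float32)*1000);print('rack',r,m.sum(),np.median(W[m][:,2]))
print(cv2.boxPoints(r))
# tube tops
for lo,hi in((.1,.115),(.115,.128),(.128,.145),(.145,.16)):
    m=(W[...,2]>lo)&(W[...,2]<hi);m[:190]=0;m[252:]=0;m[:,:340]=0;m[:,470:]=0
    k,l,st,ce=cv2.connectedComponentsWithStats(m.astype(np.uint8))
    for i in range(1,k):
        if st[i,4]>4: print(lo,ce[i].round(),st[i,4],W[l==i].mean(0).round(4),np.ptp(W[l==i],axis=0).round(4))
```

```text
gun [ 0.5738 -0.1931  0.1388]
oil [ 0.5851 -0.1403  0.1069]
cart [ 0.5636 -0.2445  0.135 ]
tin [0.3877 0.0295 0.0067]
can [0.7444 0.2527 0.11  ]
bench [ 0.5019  0.0059 -0.    ]
rack ((586.3980712890625, -170.73512268066406), (256.2232666015625, 82.54048919677734), 79.94612121582031) 2905 0.07794850959926802
[[ 523.3966   -289.67474 ]
 [ 604.66956  -304.08417 ]
 [ 649.39954   -51.7955  ]
 [ 568.1266    -37.386078]]
0.1 [395. 215.] 75 [ 0.5883 -0.1421  0.1046] [0.0271 0.0278 0.0136]
0.1 [416. 222.] 26 [ 0.5716 -0.1909  0.1074] [0.0195 0.0195 0.0136]
0.1 [440. 225.] 28 [ 0.5637 -0.2447  0.1074] [0.0205 0.0249 0.0133]
0.115 [396. 213.] 14 [ 0.5886 -0.1419  0.1214] [0.0078 0.0099 0.0118]
0.115 [417. 220.] 23 [ 0.5725 -0.1902  0.1219] [0.0192 0.0213 0.0124]
0.115 [441. 224.] 25 [ 0.563  -0.2438  0.1215] [0.0202 0.0193 0.0114]
0.128 [397. 210.] 14 [ 0.5903 -0.1427  0.1363] [0.0066 0.0061 0.0136]
0.128 [421. 215.] 130 [ 0.5794 -0.1963  0.1366] [0.0281 0.0274 0.0165]
0.128 [446. 219.] 147 [ 0.5712 -0.251   0.1344] [0.0279 0.0292 0.0117]
```

View pics/zt.png

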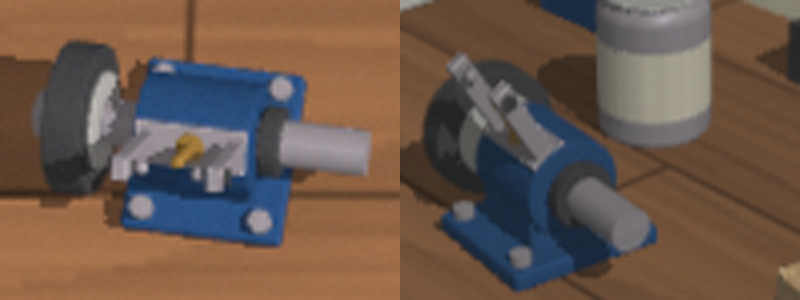

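View pics/zr.png

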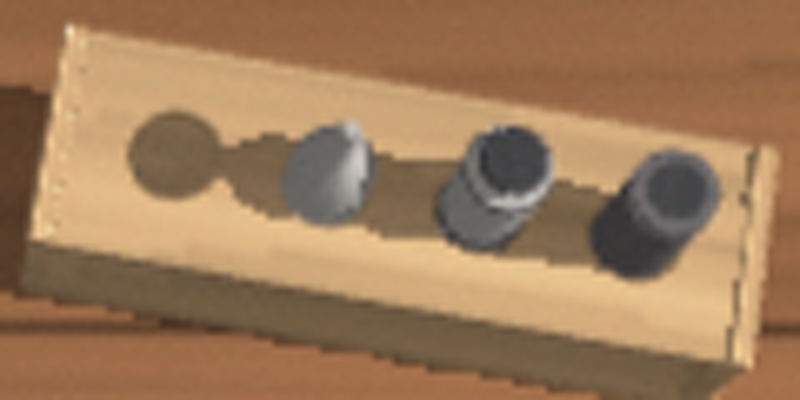

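The zoom shows the plate with two posts left and right, the brass nipple between them, and the shaft to the right. In the rack crop the middle tube carries the dark cap, so it is the gun. Its measured position matches the hole at y = -27.5. Next I'll locate the fitting.

Run:
```python
from h import *
P=[];C=[];S=[]
for k,n in enumerate(('top','side')):
    f=np.load(n+'0.npz');W=f['W'];m=(W[...,0]>.46)&(W[...,0]<.70)&(W[...,1]>.03)&(W[...,1]<.33)&(W[...,2]>.006)
    P.append(W[m]);C.append(f['im'][m].astype(float));S.append(np.full(m.sum(),k))
P=np.vstack(P);C=np.vstack(C);S=np.hstack(S)
b,g,r=C.T
blue=(b>1.6*r)&(b>60)
for k in(0,1):
    m=blue&(S==k)&(P[:,2]<.02)
    print('foot',k,m.sum(),cv2.minAreaRect((P[m][:,:2]*1000).astype(np.float32)),np.median(P[m][:,2]))
    sh=(S==k)&~blue&(P[:,1]<.118)&(P[:,2]>.03)&(P[:,2]<.1)
    if sh.sum()>5:
        q=P[sh];print('shaft',len(q),cv2.fitLine((q[:,:2]*1000).astype(np.float32),cv2.DIST_HUBER,0,.01,.01).ravel(),q[:,2].max(),q.min(0),q.max(0))
np.savez('fit.npz',P=P,C=C,S=S,blue=blue)
br=(r>1.5*b)&(P[:,2]>.07)
for k in(0,1): print('brass',k,np.c_[P,C][br&(S==k)].round(3)[:40:2])
m=(P[:,2]>.1)
for k in(0,1): 
  q=np.c_[P,C][m&(S==k)&~blue]; print('high',k,len(q)); print(q[np.argsort(-q[:,2])][:60:3].round(3))
```

```text
foot 0 524 ((581.707275390625, 185.51043701171875), (100.67613220214844, 109.62956237792969), 82.16351318359375) 0.01396810290006667
shaft 165 [2.7212700e-01 9.6226132e-01 5.6887640e+02 1.0181725e+02] 0.06941226032332337 [0.55644603 0.08529313 0.03923314] [0.58648027 0.1179565  0.06941226]
foot 1 420 ((581.5167846679688, 183.10263061523438), (97.62982177734375, 109.89103698730469), 83.60922241210938) 0.013637418966070403
shaft 235 [ 4.0606838e-01 -9.1384268e-01  5.6802832e+02  9.7661041e+01] 0.06800736517198358 [0.55636529 0.08446798 0.03851571] [0.58587691 0.11796311 0.06800737]
brass 0 [[6.33e-01 2.62e-01 7.20e-02 5.80e+01 7.30e+01 9.10e+01]
 [5.71e-01 1.93e-01 8.50e-02 6.90e+01 1.16e+02 1.46e+02]
 [5.71e-01 1.88e-01 8.50e-02 5.70e+01 1.19e+02 1.57e+02]
 [5.70e-01 1.83e-01 8.90e-02 9.10e+01 1.29e+02 1.58e+02]
 [5.68e-01 1.93e-01 8.50e-02 5.50e+01 1.15e+02 1.52e+02]
 [5.68e-01 1.88e-01 8.60e-02 5.50e+01 1.13e+02 1.49e+02]
 [5.67e-01 1.83e-01 8.80e-02 6.50e+01 1.23e+02 1.61e+02]
 [5.65e-01 1.92e-01 8.80e-02 3.60e+01 7.60e+01 1.01e+02]
 [5.64e-01 1.87e-01 9.30e-02 5.40e+01 1.14e+02 1.
[... 2875 characters left out ...]
0e+01 1.05e+02]
 [5.48e-01 2.15e-01 1.33e-01 8.20e+01 9.10e+01 1.07e+02]
 [5.45e-01 2.14e-01 1.32e-01 1.24e+02 1.21e+02 1.25e+02]
 [5.37e-01 1.62e-01 1.32e-01 1.41e+02 1.38e+02 1.42e+02]
 [5.31e-01 1.62e-01 1.31e-01 1.33e+02 1.30e+02 1.34e+02]
 [5.33e-01 1.61e-01 1.31e-01 1.41e+02 1.38e+02 1.41e+02]
 [5.36e-01 2.13e-01 1.30e-01 1.35e+02 1.32e+02 1.37e+02]
 [5.30e-01 1.60e-01 1.30e-01 1.32e+02 1.29e+02 1.33e+02]
 [5.28e-01 1.63e-01 1.30e-01 9.70e+01 9.40e+01 9.80e+01]
 [5.34e-01 1.72e-01 1.29e-01 1.05e+02 1.03e+02 1.06e+02]
 [5.36e-01 2.23e-01 1.29e-01 6.70e+01 8.50e+01 1.10e+02]
 [5.45e-01 2.15e-01 1.29e-01 1.19e+02 1.16e+02 1.20e+02]
 [5.30e-01 1.70e-01 1.29e-01 1.05e+02 1.03e+02 1.06e+02]]
```

```bash
cat > fitf.py <<'E'
from h import *
from scipy.optimize import least_squares
from scipy.spatial.transform import Rotation as Ro
def R(psi): return Ro.from_euler('ZY',[psi,-np.pi/6]).as_matrix()
def box(q,c,h):
    d=np.abs(q-c)-h
    return np.linalg.norm(np.maximum(d,0),axis=1)+np.minimum(d.max(1),0)
def sdf(q):
    h=[.007,.0045,.030]
    a=box(q,[0,.0265,.030],h);b=box(q,[0,-.0265,.030],h)
    n=np.maximum(np.hypot(q[:,0],q[:,1])-.004,q[:,2]-.036)
    return np.minimum(np.minimum(np.abs(a),np.abs(b)),np.abs(n))
E
python3 - <<'E'
from fitf import *
f=np.load('fit.npz');P,C,S,blue=f['P'],f['C'],f['S'],f['blue']
for ks in((0,),(1,),(0,1)):
    x=np.array([.572,.187,.081,-.12])
    for it in range(4):
        q=(P-x[:3])@R(x[3])
        m=(q[:,2]>.008)&(q[:,2]<.065)&(np.abs(q[:,0])<.013)&(np.abs(q[:,1])<.036)&~blue&np.isin(S,ks)
        A=P[m]
        o=least_squares(lambda p:sdf((A-p[:3])@R(p[3])),x,loss='soft_l1',f_scale=.001,x_scale=[.01,.01,.01,.1])
        x=o.x
    print(ks,m.sum(),x.round(4),np.median(np.abs(o.fun if False else sdf((A-x[:3])@R(x[3])))).round(5))
    o=least_squares(lambda p:sdf((A-[p[0],p[1],.081])@R(p[2])),x[[0,1,3]],loss='soft_l1',f_scale=.001,x_scale=[.01,.01,.1]); print('  fixed z',o.x.round(4))
E
```

```text
(0,) 187 [ 0.5659  0.1882  0.0806 -0.1157] 0.00056
  fixed z [ 0.5658  0.1882 -0.1183]
(1,) 306 [ 0.5673  0.1891  0.0811 -0.0996] 0.00096
  fixed z [ 0.5673  0.1891 -0.0996]
(0, 1) 490 [ 0.5665  0.1888  0.0808 -0.1049] 0.00089
  fixed z [ 0.5664  0.1888 -0.104 ]
```

Fitting origin is about (0.566, 0.1885, 0.081), yaw about -0.11. The height matches the given 81 mm and the fit residual is under 1 mm. Next, the approach over the gun.

```bash
cat > rel.py <<'E'
from fitf import *
def rel(pos,Rt,o=None):
    o=o or ctrl.get_obs()
    R0=Ro.from_euler('xyz',o['eef_rot']).as_matrix()
    return ((R0.T@(np.array(pos)-o['ee_pos']))*1000).round(1),Ro.from_matrix(R0.T@Rt).as_rotvec().round(4)
def down(yaw): return Ro.from_euler('xyz',[np.pi,0,yaw]).as_matrix()
E
python3 -c "
from rel import *
print(rel([.580,-.197,.19],down(1.395)))"
```

```text
(array([-611.1, -507.3,   15.4]), array([-9.0000e-04,  6.0000e-04,  1.3498e+00]))
```

Careful with the scale: shifts go in shares of 800 mm and turns go in shares of pi rad. That gives: -611 mm / 800 = -0.7638, -507 mm / 800 = -0.6338, 1.35 rad / 3.1416 = 0.4297.

>>> {"fn": "arm_command", "kwargs": {
  "plan": [
    [[-0.7638,-0.6338,0.0188,0,0,0.4297,-1],[-0.7638,-0.6338,0.0188,0,0,0.4297,-1],[-0.7638,-0.6338,0.0188,0,0,0.4297,-1],[-0.7638,-0.6338,0.0188,0,0,0.4297,-1],[-0.7638,-0.6338,0.0188,0,0,0.4297,-1],[-0.7638,-0.6338,0.0188,0,0,0.4297,-1],[-0.7638,-0.6338,0.0188,0,0,0.4297,-1],[-0.7638,-0.6338,0.0188,0,0,0.4297,-1],[-0.7638,-0.6338,0.0188,0,0,0.4297,-1],[-0.7638,-0.6338,0.0188,0,0,0.4297,-1],[-0.7638,-0.6338,0.0188,0,0,0.4297,-1],[-0.7638,-0.6338,0.0188,0,0,0.4297,-1]]
  ]
}}

```text
time_s: 1.3
ee_pos: [0.4907, -0.0266, 0.194]
eef_rot: [-3.141, -0.0, 1.395]
force: [0.3, 1.1, -0.1]
grip_width: 0.0941
grip_force: 0.0
```

```bash
python3 -c "
from rel import *
print(rel([.580,-.197,.19],down(1.395)))"
```

```text
(array([-152.1,  117.7,    4. ]), array([-0.0001, -0.    , -0.0005]))
```

>>> {"fn": "arm_command", "kwargs": {
  "plan": [
    [[-0.19,0.1475,0.005,0,0,0,-1],[-0.19,0.1475,0.005,0,0,0,-1],[-0.19,0.1475,0.005,0,0,0,-1],[-0.19,0.1475,0.005,0,0,0,-1],[-0.19,0.1475,0.005,0,0,0,-1],[-0.19,0.1475,0.005,0,0,0,-1],[-0.19,0.1475,0.005,0,0,0,-1]]
  ]
}}

```text
time_s: 2.0
ee_pos: [0.5796, -0.1938, 0.1901]
eef_rot: [-3.141, -0.0, 1.396]
force: [0.5, -0.7, -0.2]
grip_width: 0.0941
grip_force: 0.0
```

Run:
```python
from rel import *
print(rel([.5805,-.1975,.091],down(1.395)))
from scipy.optimize import least_squares
# circle fit of barrel r=15 from initial clouds
P=np.vstack([np.load(n+'0.npz')['W'].reshape(-1,3) for n in('top','side')])
m=(np.hypot(P[:,0]-.580,P[:,1]+.197)<.022)&(P[:,2]>.085)&(P[:,2]<.126)
A=P[m];o=least_squares(lambda c:np.hypot(*(A[:,:2]-c).T)-.015,[.58,-.197],loss='soft_l1',f_scale=.001);print(len(A),o.x,np.median(abs(o.fun)))
```

```text
(array([-3.5,  1.6, 99.1]), array([-0.0004, -0.0002,  0.0006]))
451 [ 0.58351156 -0.19645529] 0.0007477143740416588
```

Scaled: 99 mm / 800 = 0.1238, 90 mm / 800 = 0.1125.

>>> {"fn": "arm_command", "kwargs": {
  "plan": [
    [[-0.0038,0.0038,0.05,0,0,0,-1],[-0.0038,0.0038,0.0875,0,0,0,-1],[-0.0038,0.0038,0.1125,0,0,0,-1],[-0.0038,0.0038,0.1238,0,0,0,-1],[-0.0038,0.0038,0.1238,0,0,0,-1],[-0.0038,0.0038,0.1238,0,0,0,1],[-0.0038,0.0038,0.1238,0,0,0,1],[-0.0038,0.0038,0.1238,0,0,0,1],[-0.0038,0.0038,0.1238,0,0,0,1],[-0.0038,0.0038,0.1238,0,0,0,1],[-0.0038,0.0038,0.1238,0,0,0,1],[-0.0038,0.0038,0.1238,0,0,0,1]]
  ],
  "squeeze": 40
}}

```text
time_s: 3.2
ee_pos: [0.5823, -0.1983, 0.0911]
eef_rot: [-3.142, -0.0, 1.395]
force: [0.3, -0.2, 0.9]
grip_width: 0.0415
grip_force: 0.0
```

>>> {"fn": "arm_command", "kwargs": {
  "plan": [
    [[0,0,0,0,0,0,1],[0,0,0,0,0,0,1],[0,0,0,0,0,0,1],[0,0,0,0,0,0,1],[0,0,0,0,0,0,1],[0,0,0,0,0,0,1],[0,0,0,0,0,0,1]]
  ]
}}

```text
time_s: 3.9
ee_pos: [0.5823, -0.1982, 0.0911]
eef_rot: [-3.141, -0.0, 1.395]
force: [-0.7, 0.8, 0.0]
grip_width: 0.0294
grip_force: 40.0
```

Scaled: -180 mm / 800 = -0.225, -165 mm / 800 = -0.2063.

>>> {"fn": "arm_command", "kwargs": {
  "plan": [
    [[0,0,-0.025,0,0,0,1],[0,0,-0.0563,0,0,0,1],[0,0,-0.0938,0,0,0,1],[0,0,-0.1313,0,0,0,1],[0,0,-0.1688,0,0,0,1],[0,0,-0.2063,0,0,0,1],[0,0,-0.225,0,0,0,1],[0,0,-0.225,0,0,0,1],[0,0,-0.225,0,0,0,1]]
  ]
}}

```text
time_s: 4.8
ee_pos: [0.5821, -0.1982, 0.27]
eef_rot: [-3.14, -0.0, 1.395]
force: [0.3, -0.7, -3.0]
grip_width: 0.0293
grip_force: 40.0
```

```bash
cat >> rel.py <<'E'
F0=np.array([.5664,.1887,.081]); PSI=-.108
def goal(zm,spin,F=F0,psi=PSI,L=.081):
    "TCP pose with gun mouth at fitting z=zm; spin about axis; L: mouth to TCP"
    Rf=R(psi)
    Rt=Rf@Ro.from_euler('xyz',[np.pi,0,spin]).as_matrix()
    return F+Rf[:,2]*(zm+L),Rt
E
python3 - <<'E'
from rel import *
o=ctrl.get_obs();print(o['ee_pos'],o['qpos'].round(2),o['force'])
for s in (1.395,1.57,1.8,2.0): p,Rt=goal(.075,s); print(s,p,Rt[:,1].round(2),rel(p,Rt))
im,W=pts('side');cv2.imwrite('pics/lift.png',im[100:400,250:600])
E
```

```text
[ 0.58208776 -0.19816538  0.27001395] [-0.39  0.41  1.22  0.    1.51 -0.21] [ 0.33648851 -0.69879581 -3.02796838]
1.395 [0.48885445 0.19710763 0.21609996] [ 0.83 -0.27  0.49] (array([ 372.8, -160.9,   54.2]), array([-0.5211,  0.0635,  0.1052]))
1.57 [0.48885445 0.19710763 0.21609996] [ 0.86 -0.09  0.5 ] (array([ 372.8, -160.9,   54.2]), array([-0.5245,  0.0177, -0.0657]))
1.8 [0.48885445 0.19710763 0.21609996] [0.86 0.13 0.49] (array([ 372.8, -160.9,   54.2]), array([-0.5248, -0.0427, -0.2904]))
2.0 [0.48885445 0.19710763 0.21609996] [0.83 0.33 0.45] (array([ 372.8, -160.9,   54.2]), array([-0.5213, -0.0955, -0.4857]))
```

View pics/lift.png

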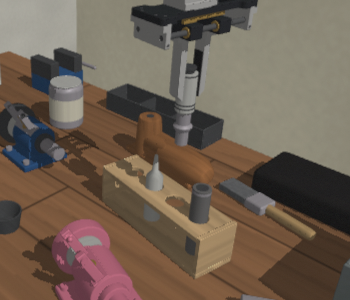

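The gun is lifted clear and hangs upright in the fingers (crop 185,105), and the other two tubes are still standing. Next I move to the standoff on the tilted axis.

```bash
python3 -c "
from rel import *
print(rel(*goal(.11,1.57)))"
```

```text
(array([ 371.6, -178.3,   23.7]), array([-0.5254,  0.0175, -0.0658]))
```

Scaled: 372 mm / 800 = 0.465, -178 mm / 800 = -0.2225, 0.0175 rad / 3.1416 = 0.0056.

>>> {"fn": "arm_command", "kwargs": {
  "plan": [
    [[0.0375,-0.0175,0,-0.0127,0,0,1],[0.0938,-0.045,0.0038,-0.0318,0.001,-0.0032,1],[0.15,-0.0713,0.0075,-0.0541,0.0019,-0.0064,1],[0.2063,-0.0988,0.0125,-0.0732,0.0025,-0.0095,1],[0.2625,-0.125,0.0163,-0.0955,0.0032,-0.0127,1],[0.3188,-0.1525,0.02,-0.1146,0.0038,-0.0143,1],[0.375,-0.18,0.0238,-0.1337,0.0045,-0.0159,1],[0.425,-0.2038,0.0275,-0.1528,0.0051,-0.0191,1],[0.4525,-0.2175,0.0288,-0.1623,0.0054,-0.0204,1],[0.465,-0.2225,0.03,-0.1671,0.0056,-0.021,1],[0.465,-0.2225,0.03,-0.1671,0.0056,-0.021,1],[0.465,-0.2225,0.03,-0.1671,0.0056,-0.021,1]]
  ]
}}

```text
time_s: 6.05
ee_pos: [0.4719, 0.1989, 0.2463]
eef_rot: [2.618, 0.001, 1.463]
force: [0.5, -0.2, -1.5]
grip_width: 0.0292
grip_force: 40.0
```

Run:
```python
from rel import *
print(rel(*goal(.11,1.57)),ctrl.get_obs()['qpos'].round(2))
t,Wt=pts('top');s,Ws=pts('side');np.savez('pre.npz',Wt=Wt,Ws=Ws)
cv2.imwrite('pics/pre.png',np.hstack([cv2.resize(t[150:270,190:310],(400,400)),cv2.resize(s[110:290,200:380],(400,400))]))
o=ctrl.get_obs();Rt=Ro.from_euler('xyz',o['eef_rot']).as_matrix()
# fit gun axis in the tool frame (points in gun frame: a=z along the axis from mouth)
def sdfgun(q,d): # d: x0,y0,slopex,slopey, len ; tool z = L - s
    sx=q[:,2]; a=d[4]-sx
    r=np.hypot(q[:,0]-d[0]-d[2]*(sx+.019),q[:,1]-d[1]-d[3]*(sx+.019))
    Rr=np.interp(a,[0,.024,.0241,.030,.032,.036,.0361,.056,.059],[.010,.010,.0135,.015,.015,.0135,.011,.011,.015])
    return np.where(a<0,np.hypot(np.maximum(r-.01,0),a),np.abs(r-Rr))
for nm,W in(('top',Wt),('side',Ws),('both',np.vstack([Wt.reshape(-1,3),Ws.reshape(-1,3)]))):
    q=(W.reshape(-1,3)-o['ee_pos'])@Rt
    m=(np.hypot(q[:,0],q[:,1])<.022)&(q[:,2]>.004)&(q[:,2]<.09)
    A=q[m]
    if len(A)<20: print(nm,len(A));continue
    r=least_squares(lambda d:sdfgun(A,d),[0,0,0,0,.081],loss='soft_l1',f_scale=.001,x_scale=[.01,.01,.1,.1,.01])
    print(nm,len(A),r.x.round(4),np.median(abs(sdfgun(A,r.x))).round(5),'zmax',A[:,2].max())
    Fq=None
# refit the fitting too
P=np.vstack([Wt.reshape(-1,3),Ws.reshape(-1,3)])
```

```text
(array([ 0.1, -0.3, -0.4]), array([-0.0002,  0.001 ,  0.0012])) [ 0.47 -0.05  1.9  -0.37  0.87  0.76]
top 128 [ 0.0008 -0.0015  0.003  -0.0081  0.081 ] 0.00048 zmax 0.07895527485302561
side 402 [ 0.0022 -0.0003  0.0032  0.0062  0.0826] 0.00089 zmax 0.08059083613957294
both 530 [ 0.0018 -0.0002  0.0063 -0.0024  0.081 ] 0.00093 zmax 0.08059083613957294
```

View pics/pre.png

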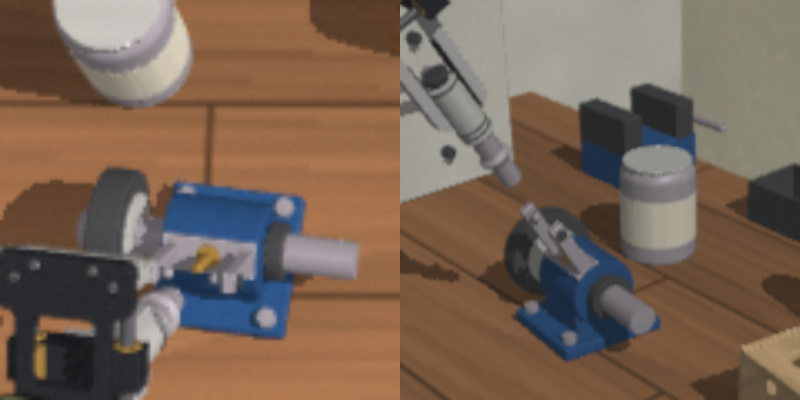

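The gun is in line with the tool, and its mouth sits about 1.8 mm off in tool x and -0.8 mm in tool y relative to the fitting. I'll correct that and advance to just above the nipple tip.

Scaled: 68 mm / 800 = 0.085, 60 mm / 800 = 0.075.

>>> {"fn": "arm_command", "kwargs": {
  "plan": [
    [[-0.0025,0.0013,0,0,0,0,1],[-0.0025,0.0013,0.0188,0,0,0,1],[-0.0025,0.0013,0.0375,0,0,0,1],[-0.0025,0.0013,0.05,0,0,0,1],[-0.0025,0.0013,0.0625,0,0,0,1],[-0.0025,0.0013,0.075,0,0,0,1],[-0.0025,0.0013,0.085,0,0,0,1],[-0.0025,0.0013,0.085,0,0,0,1]]
  ]
}}

```text
time_s: 6.95
ee_pos: [0.5067, 0.1931, 0.1877]
eef_rot: [2.618, 0.001, 1.462]
force: [-0.1, -1.0, -2.6]
grip_width: 0.0295
grip_force: 40.0
```

Run:
```python
from rel import *
print(rel(*goal(.04,1.57)))
t,Wt=pts('top');s,Ws=pts('side')
cv2.imwrite('pics/near.png',np.hstack([cv2.resize(t[190:260,210:280],(400,400)),cv2.resize(s[150:270,220:340],(400,400))]))
```

```text
(array([ 2. , -1.6,  1.3]), array([0.0003, 0.0013, 0.0006]))
```

View pics/near.png

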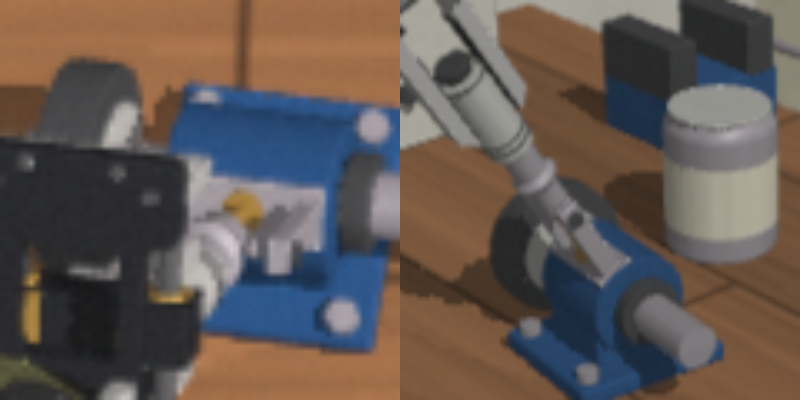

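The nose sits between the posts with no side force. I'll continue down in small steps.

>>> {"fn": "arm_command", "kwargs": {
  "plan": [
    [[0,-0.0006,0.005,0,0,0,1],[0,-0.0006,0.01,0,0,0,1],[0,-0.0006,0.015,0,0,0,1],[0,-0.0006,0.015,0,0,0,1]]
  ]
}}

```text
time_s: 7.45
ee_pos: [0.5122, 0.1927, 0.1776]
eef_rot: [2.617, 0.001, 1.462]
force: [0.2, 0.0, -2.3]
grip_width: 0.0292
grip_force: 40.0
```

```bash
cat > st.py <<'E'
from rel import *
o=ctrl.get_obs();Rf=R(PSI)
print('force in fitting axes',(Rf.T@o['force']).round(1),'moment',(Rf.T@o['moment']).round(2),'tcp in fitting mm',(Rf.T@(o['ee_pos']-F0)*1000).round(1),o['grip_force'],o['time_s'])
im,W=pts('side')
Rt=Ro.from_euler('xyz',o['eef_rot']).as_matrix();q=(W.reshape(-1,3)-o['ee_pos'])@Rt
m=(np.hypot(q[:,0],q[:,1])<.022)&(q[:,2]>.004)&(q[:,2]<.05);A=q[m]
# axis fit on barrel + neck + collar
def f(d):
    a=d[4]-A[:,2];r=np.hypot(A[:,0]-d[0]-d[2]*(A[:,2]+.019),A[:,1]-d[1]-d[3]*(A[:,2]+.019))
    return np.abs(r-np.interp(a,[0,.024,.0241,.030,.032,.036,.0361,.056,.059],[.010,.010,.0135,.015,.015,.0135,.011,.011,.015]))
r=least_squares(f,[0,0,0,0,.081],loss='soft_l1',f_scale=.001,x_scale=[.01,.01,.1,.1,.01]);print('gun in tool',r.x.round(4),len(A))
E
python3 st.py
```

```text
force in fitting axes [-1.   0.  -2.1] moment [-0.05  0.54  0.01] tcp in fitting mm [  1.3  -1.9 110.8] 39.97599184513092 7.45
gun in tool [ 0.0022  0.0008 -0.0004 -0.0078  0.0837] 244
```

Scaled: 13 mm / 800 = 0.0163, 11 mm / 800 = 0.0138.

>>> {"fn": "arm_command", "kwargs": {
  "plan": [
    [[0,0,0.0038,0,0,0,1],[0,0,0.0063,0,0,0,1],[0,0,0.0088,0,0,0,1],[0,0,0.0113,0,0,0,1],[0,0,0.0138,0,0,0,1],[0,0,0.0163,0,0,0,1],[0,0,0.0163,0,0,0,1],[0,0,0.0163,0,0,0,1]]
  ],
  "squeeze": 60
}}

```text
time_s: 8.3
ee_pos: [0.5184, 0.1919, 0.1662]
eef_rot: [2.618, 0.001, 1.462]
force: [0.0, 1.1, -5.4]
grip_width: 0.0291
grip_force: 60.0
```

```bash
python3 st.py
```

```text
force in fitting axes [-2.8  1.1 -4.6] moment [0.07 0.86 0.06] tcp in fitting mm [ 0.9 -2.  97.8] 59.969982504844666 8.3
gun in tool [ 0.0013  0.0002  0.0143 -0.003   0.0812] 224
```

Scaled: 10 mm / 800 = 0.0125, 8 mm / 800 = 0.01.

>>> {"fn": "arm_command", "kwargs": {
  "plan": [
    [[0,0,0.0025,0,0,0,1],[0,0,0.005,0,0,0,1],[0,0,0.0075,0,0,0,1],[0,0,0.0075,0,0,0,1],[0,0,0.01,0,0,0,1],[0,0,0.0125,0,0,0,1],[0,0,0.0125,0,0,0,1],[0,0,0.0125,0,0,0,1]]
  ]
}}

```text
time_s: 9.15
ee_pos: [0.5238, 0.1916, 0.1585]
eef_rot: [2.616, -0.0, 1.462]
force: [-3.8, -0.0, 5.5]
grip_width: 0.0293
grip_force: 60.0
```

```bash
python3 st.py
```

```text
force in fitting axes [-0.5 -0.4  6.6] moment [-0.17  0.57  0.1 ] tcp in fitting mm [ 1.8 -1.7 88.5] 59.984174966812134 9.15
gun in tool [ 0.0022 -0.0003 -0.0027  0.0214  0.0812] 192
```

Force is now about 9 N net, so the nipple is moving. I'll push 2 mm further.

Scaled: 2 mm / 800 = 0.0025, 1 mm / 800 = 0.0013.

>>> {"fn": "arm_command", "kwargs": {
  "plan": [
    [[0,0,0.0013,0,0,0,1],[0,0,0.0025,0,0,0,1],[0,0,0.0025,0,0,0,1],[0,0,0.0025,0,0,0,1]]
  ]
}}

```text
time_s: 9.6
ee_pos: [0.5248, 0.1915, 0.1568]
eef_rot: [2.616, 0.0, 1.462]
force: [-5.8, 0.7, 6.2]
grip_width: 0.0295
grip_force: 60.0
```

```bash
python3 st.py
python3 - <<'E'
from h import *
s,_=pts('side');t,_=pts('top')
cv2.imwrite('pics/end.png',np.hstack([cv2.resize(t[190:260,210:280],(400,400)),cv2.resize(s[150:270,220:340],(400,400))]))
E
```

```text
force in fitting axes [-2.   0.1  8.3] moment [-0.24  0.62 -0.01] tcp in fitting mm [ 1.9 -1.7 86.4] 59.986824095249176 9.6
gun in tool [ 0.0021 -0.0005 -0.004   0.0122  0.0821] 194
```

View pics/end.png

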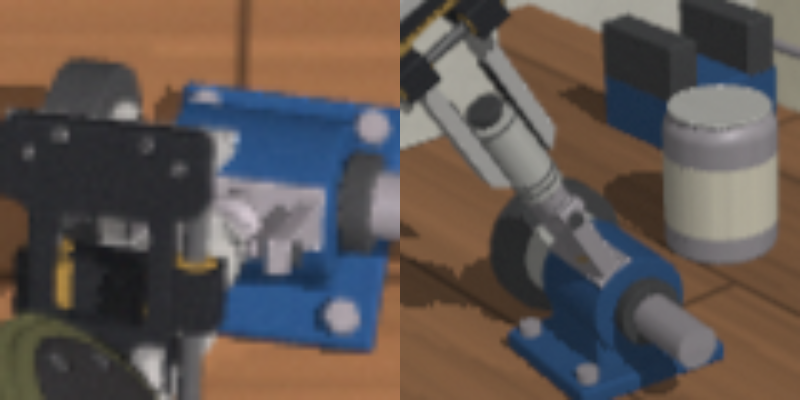

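Scaled: 1 mm / 800 = 0.0013.

>>> {"fn": "arm_command", "kwargs": {
  "plan": [
    [[0,0,0.0013,0,0,0,1],[0,0,0.0013,0,0,0,1],[0,0,0.0013,0,0,0,1],[0,0,0.0013,0,0,0,1],[0,0,0.0013,0,0,0,1]]
  ]
}}

```text
time_s: 10.25
ee_pos: [0.5253, 0.1914, 0.156]
eef_rot: [2.616, -0.0, 1.462]
force: [-6.3, -0.9, 7.2]
grip_width: 0.029
grip_force: 60.0
```

```bash
python3 st.py;python3 st.py|head -1;python3 st.py|head -1
```

```text
force in fitting axes [-1.7 -1.6  9.3] moment [-0.26  0.68  0.01] tcp in fitting mm [ 1.9 -1.7 85.5] 59.98788803815842 10.25
gun in tool [ 0.0022 -0.0004 -0.0034  0.0163  0.081 ] 187
force in fitting axes [-1.6 -1.   8.5] moment [-0.21  0.64  0.04] tcp in fitting mm [ 1.9 -1.7 85.5] 59.987827241420746 10.3
force in fitting axes [-1.7 -1.4  8.9] moment [-0.24  0.66  0.02] tcp in fitting mm [ 1.9 -1.7 85.5] 59.98788982629776 10.35
```

```bash
python3 -c "
from station import ctrl
print(ctrl.hand_in())"
```

```text
the job is handed in; nothing more can be done
None
```

I handed the job in with the gun still gripped at 60 N and pushed down on the nipple along the tilted axis. By position and force readings, the nipple is about 6–7 mm down. The force dropped as the collar passed the catches, so I judged them closed, but I couldn't read them directly. The hand-in returned no verdict.

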